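Aim and clamp the petal layout arm

ROBOT

A 7-joint arm with a two-finger parallel gripper is mounted at the origin on the work surface. World frame = base frame: x ahead of the robot, y to its left, z up, the work surface at z = 0. Lengths are in m, angles in degrees, forces in N, time in s.
With the tool pointing down it reaches from about 0.35 to 0.9 m from the base axis. Payload 8.1 kg.
Tool frame: the origin (TCP) lies between the finger pads; the fingertips stand 25 mm ahead of it and the grasp point (between the pads) lies 6 mm ahead of it; x points along the fingers, y is the direction in which the jaws open and shut, and the axes are right-handed (so a half turn about x gives the same grasp; the last joint's range is limited). The gripper opens to 85 mm and grips with 20 to 120 N. Pads are 22 mm wide; open, the fingers measure 114 mm over their backs; the gripper's body (76 mm by 85 mm) begins 54 mm behind the grasp point. The pads swing forward as they close: fully open they stand 13 mm farther back than shut.
Start: joints at [-73.659, 24.895, 1.432, 90.138, -0.665, 64.973, -4.303], TCP at [0.236, 0.579, 0.256] pointing down, gripper open.
Joint ranges: [-149.89, 149.89], [-25.12, 119.58], [-72.63, 75.52], [4.76, 147.25], [-75.54, 255.54], [6.69, 114.76], [-157.13, 157.13]. Speed limits (degrees/s): [127.2, 127.2, 172.46, 172.46, 180, 180, 180].

INTERFACE

Orientations are given as [roll, pitch, yaw] about the fixed x, y, z axes, in that order (R = Rz(yaw) Ry(pitch) Rx(roll)).
In Python, from station import read_state, read_camera, sign_off, recognise, spot_point gives the robot as it stands. The module is installed in compiled form; this text tells all that it offers.
- The arm moves only by the tool play_rows, never from a script. Its argument "moves" is a list of rows, each a list of 7 numbers: the turn, a rotation vector about the world's x, y, z in rad, then the shift along the world's x, y, z in m, then the opening, from 0 (shut) to 1 (fully open). A call has 1 to 12 rows; each row is the pose to reach, as a shift and turn from the pose measured when the call began; what a row does not reach only later rows make up. A row lasts 1/12 s, in which the tool goes at most 41.7 mm and 7.16 degrees, less where a joint would pass 70% of its speed; a pose out of reach is approached as far as the arm can. A call with a gripper value outside its range is refused whole. The fingers move at their own pace and stop on an object; the grip force is fixed at half the most. Time passes only in rows, so rows that repeat a pose let the fingers close. It gives the time, the measured TCP pose, the force and the opening at its end, in the units of the state.
- read_state(): the state, without advancing time (a new reading comes with each control period).
- read_camera(name): name is "scene" or "top"; returns a dict with "frame" (384x512x3 uint8, red, green, blue), "depth" (384x512 float32, m along the optical axis (not along the pixel's ray), 0 where there is no reading), "K" (3x3 intrinsics, pixels), "k1" (the pictures are not rectified: a ray, as slopes to the right and down, at radius r is drawn at 1 + k1 r^2 times it, then the intrinsics apply), "cam_to_world" (4x4, takes a point from camera to world coordinates). Camera axes: x right, y up, looking along -z (the intrinsics and any distortion apply to the point x, -y, -z); pixel columns grow to the right and rows downward; lengths in m; the calibration is good to about 2 mm. A picture is of the moment at which its call begins.
- sign_off(): hands the job in, once; it reports no verdict.
Trained networks look in a picture, given as the dict that the camera call returned (one of the last four; its "shot" number tells which), for a name from the list of things; names that differ only in an ending like _2 or _b are one class to them, and where a whole thing is asked for, a point or a joint stands for the part that bears it (a point fixed in the world has none). Each returns a list of dicts, best first, with "confidence" (0 to 1); they miss things now and then, are a little off and sometimes report something else, mostly with a low value. They report only what shows in the picture. A call takes as long as a camera call. They do not tell look-alikes from the thing itself.
- recognise(picture, thing): "pixel" ([column, row] in pixels, amid what is visible of it).
- spot_point(picture, thing): "pixel" ([column, row] in pixels: a listed point, or the origin of a listed thing).
The state is a dict: "time_s": time; "joints": joint angles; "joint_velocities": joint speeds; "tau": joint torques, N m; "position": TCP position; "tcp_rot": TCP orientation; "force": force on the tool from outside, world axes, zero at the start; "moment": the same for the moment, N m; "finger_gap": opening from 0.0 (shut) to 1.0 (fully open).
Only numpy, scipy, OpenCV 4.12 (cv2) and the standard library are available. Lean on these libraries where they do the work, as an engineer would, in place of code of your own. Each camera call takes 0.05 s, during which the arm holds its last target. There are 200 camera calls.

TASK

Set up the mosaic panel for its next petal: with a fingertip, gently push the pivoting aluminium layout arm round until it points straight at the tall round post (not at the low square block), then push the dark clamp lever above its hub clockwise, seen from above, fully round to its stop. Only push the arm and the lever, do not pinch them, and leave the post, block, jar, glue bottle and tile stack where they stand.

Things in the scene. Friction and masses are not known exactly. Their poses are not given: they have to be found in the camera images.
- layout_arm (a joint): Angle of the layout arm about its vertical pivot (rad): 0 points along the panel's own x axis (away from the robot, give or take the panel's yaw), growing anticlockwise seen from above; free range -1.5 to 1.5. It has friction (about 0.15 N m, so 1.5 N at 100 mm from the pivot), no spring, and stays where it is left. The clamp lever does not move it, nor truly lock it.
- rule_pivot (a point): Point on the layout arm's pivot axis, half-way up the bar; its x axis runs along the arm towards the pointed end, z up. The arm is a straight aluminium bar 24 mm wide and 14 mm high, its underside 4 mm above the panel (22 to 36 mm above the table), from a round hub (40 mm across, top 52 mm up) to a point 132 mm from the axis; full width up to 120 mm.
- rule_tip (a point): The point of the layout arm's free end, 132 mm from the pivot axis, half-way up the bar (29 mm above the table).
- clamp_lever (a joint): Angle of the clamp lever about the same pivot axis (rad): 0 as slack as it goes, growing clockwise seen from above to 1.2 at its rigid stop (clamped). It starts between 0 and 0.45. At 1.2 the lever points 2.55 rad anticlockwise from the panel's x axis, at 0 it points 3.75 rad. Friction about 0.12 N m, no spring; it stays where it is left.
- lever_pivot (a point): Point on the pivot axis at the mid height of the lever (64 mm above the table); its x axis runs along the lever towards its knob, z up. The lever is a dark steel bar 12 mm wide and 12 mm high (58 to 70 mm above the table), lying on the side of the hub towards the robot and higher than the layout arm; the bar reaches 80 mm from the axis.
- lever_knob (a point): Centre of the black ball knob (24 mm across) on the lever's end, 84 mm from the pivot axis, 64 mm above the table.
- panel: Fixed grey backer board 380 mm (x) by 450 mm (y), 18 mm thick, with a half-laid flower mosaic flush in it. Origin: under the pivot axis, at table height; the board reaches from x = -150 to 230 mm and y = -225 to 225 mm from there. The lever's stop pin (10 mm thick, top 74 mm up) stands 40 mm from the pivot, 2.27 rad anticlockwise from x; the hub nut tops at 78 mm.
- post_mid (a point): The tall marker: loose round wooden post, 20 mm across on a foot 32 mm across and 6 mm high, 60 mm tall overall, standing on the panel 160 to 250 mm from the pivot, to one side (left or right) of the arm's start. Point at its centre, half-way up. It marks the wanted direction.
- block_mid (a point): The low marker: loose square wooden block 26 x 26 mm, 22 mm high, standing on the panel on the other side. Point at its centre. Not the one to aim at.
- jar_mid (a point): Bystander: small loose glass jar with white lid, 42 mm across, 50 mm high, on the panel beyond the arm's end. Point at its centre.
- glue_mid (a point): Bystander: loose white glue bottle, 56 mm across, 150 mm high, on the table left of the panel. Point at its centre.
- tiles_mid (a point): Bystander: loose stack of four 60 mm square tiles, 32 mm high, on the table right of the panel. Point at its centre.
Not all that is in view belongs to the job. Of the things like the part that bears post_mid, leave any that is green or pink; of the rest the smaller one is meant.

How it is judged (in metres and radians):
On the way, in this order (a step that is already met when the one before it is completed fails the run):
1. the layout arm rests pointing at the tall post (y of post_mid in the frame of rule_pivot between -0.01 and 0.01 m and x of post_mid in the frame of rule_pivot above 0.1 m and velocity of joint layout_arm between -0.05 and 0.05 rad/s), for 0.3 s.
2. the clamp lever is round at its stop (value of joint clamp_lever above 1.1 rad), for 0.2 s.
At the end, for the whole second after the job is handed in: The line along the layout arm passes within 10 mm of the tall post's centre (that is, it meets the post), the arm at rest; the clamp lever is within 0.1 rad of its stop; post, block, jar, bottle and tiles are within 12 mm of where they stood (all of step 1 and value of joint clamp_lever above 1.1 rad and distance of each of post_mid, block_mid, jar_mid, glue_mid, tiles_mid from where it was at the start of the episode below 0.012 m); the robot touches nothing.
It fails at once if the tall post is shifted, tipped or lifted (12 mm) (distance of post_mid from where it was at the start of the episode above 0.012 m).
It fails at once if the low block is shifted, tipped or lifted (12 mm) (distance of block_mid from where it was at the start of the episode above 0.012 m).
It fails at once if the jar, the glue bottle or the tile stack is shifted, tipped or lifted (12 mm) (distance of any of jar_mid, glue_mid, tiles_mid from where it was at the start of the episode above 0.012 m).
It fails at once if the layout arm is pinched or shoved hard (over 30 N) (contact force between layout_arm and the fingers above 30 N).
It fails at once if the clamp lever is pinched or shoved hard (over 30 N) (contact force between clamp_lever and the fingers above 30 N).
It also fails if it takes over 51 s, if anything falls off the work surface, if the arm or the gripper's body presses on something with over 40 N, if the wrist force passes 120 N, or if a joint passes its speed limit or range.

## Working session

There is one attempt and no reset: what is moved stays moved. The work goes in short steps, Python scripts to look and compute and a tool call to move; the robot and the scene stay as the last step left them, time stands still between calls to the robot, and variables do not carry over. Pictures are saved under pics/ and viewed, about 8 in all and at most 12, crops included, and the job is handed in when it is done.

Besides the shell and the picture viewer there is one more tool, called after "Request:" by a JSON object that holds its "name" and its "arguments". play_rows: Moves the arm, as the interface text tells. Its arguments: {"type":"object","properties":{"moves":{"type":"array","items":{"type":"array","items":{"type":"number"}}}},"required":["moves"]}

```bash
mkdir -p pics; cat > h.py <<'E'
import numpy as np, cv2
from station import *
def ray(p,px):
    K=p["K"];s=np.array([(px[0]-K[0,2])/K[0,0],(px[1]-K[1,2])/K[1,1]]);u=s.copy()
    for _ in range(20): u=s/(1+p["k1"]*(u@u))
    return u
def w(p,px,d=None,z=None):
    u=ray(p,px);T=p["cam_to_world"]
    v=np.array([u[0],-u[1],-1.])
    if z is None:
        if d is None: d=p["depth"][int(round(px[1])),int(round(px[0]))]
        return T[:3,:3]@(v*d)+T[:3,3]
    r=T[:3,:3]@v; return T[:3,3]+r*(z-T[2,3])/r[2]
Z=dict(rule_pivot=.029,rule_tip=.029,lever_pivot=.064,lever_knob=.064,post_mid=.048,block_mid=.029,jar_mid=.043,glue_mid=.075,tiles_mid=.016,panel=0)
def survey(p,names=Z):
    for n in names:
        for r in spot_point(p,n)[:4]:
            print(n,round(r["confidence"],2),np.round(r["pixel"],1),np.round(w(p,r["pixel"],z=Z[n]),3))
E
python3 - <<'E'
from h import *
for n in ("scene","top"):
    p=read_camera(n);cv2.imwrite(f"pics/{n}1.png",p["frame"][:,:,::-1]);print(n,np.round(p["cam_to_world"][:3,3],2));survey(p)
s=read_state();print(s["position"],s["tcp_rot"],s["time_s"],s["force"])
E
```

```text
scene [1.34 0.01 0.94]
rule_pivot 0.83 [208.1 168.6] [ 0.534 -0.055  0.029]
rule_tip 0.82 [204.5 207.1] [ 0.662 -0.064  0.029]
rule_tip 0.42 [209.9 166.6] [ 0.527 -0.05   0.029]
lever_pivot 0.76 [211.  158.4] [ 0.53  -0.044  0.064]
lever_pivot 0.64 [268.8 206.3] [0.696 0.093 0.064]
lever_knob 0.69 [198.5 137. ] [ 0.448 -0.078  0.064]
post_mid 0.73 [153.6 200. ] [ 0.646 -0.19   0.048]
post_mid 0.72 [ 84.8 202.5] [ 0.643 -0.362  0.048]
post_mid 0.6 [ 95.7 225.3] [ 0.714 -0.324  0.048]
block_mid 0.64 [151.8 201.2] [ 0.635 -0.198  0.029]
block_mid 0.46 [267.9 205.9] [0.669 0.094 0.029]
jar_mid 0.61 [212.5 223.7] [ 0.724 -0.044  0.043]
jar_mid 0.47 [213.1 171.9] [ 0.559 -0.041  0.043]
glue_mid 0.72 [343.1 155.9] [0.555 0.298 0.075]
tiles_mid 0.64 [ 87.2 183.6] [ 0.554 -0.379  0.016]
panel 0.72 [198.5 136. ] [ 0.378 -0.084  0.   ]
panel 0.6 [207.4 171.5] [ 0.519 -0.059  0.   ]
panel 0.44 [212.1 159.2] [ 0.474 -0.045  0.   ]
top [ 0.42 -0.    1.29]
rule_pivot 0.67 [268.8 225.2] [ 0.529 -0.049  0.029]
rule_tip 0.55 [273.3 182.9] [ 0.661 -0.066  0.029]
lever_pivot 0.68 [270.1 227.7] [ 0.518 -0.051  0.064]
lever_knob 0.47 [281.9 248.8] [ 0.455 -0.084  0.064]
post_mid 0.76 [370.9 191.9] [ 0.622 -0.366  0.048]
post_mid 0.57 [301.3 130.5] [ 0.824 -0.159  0.048]
post_mid 0.54 [320.  187.5] [ 0.639 -0.209  0.048]
post_mid 0.4 [360.  167.8] [ 0.699 -0.337  0.048]
block_mid 0.53 [222.4 184.1] [0.66  0.093 0.029]
jar_mid 0.74 [268.1 164.1] [ 0.718 -0.051  0.043]
jar_mid 0.66 [268.9 223.7] [ 0.532 -0.048  0.043]
jar_mid 0.15 [223.7 181.5] [0.666 0.088 0.043]
glue_mid 0.74 [156.6 215.7] [0.56  0.287 0.075]
tiles_mid 0.92 [373.2 218.8] [ 0.542 -0.377  0.016]
tiles_mid 0.24 [270.  229.8] [ 0.515 -0.052  0.016]
panel 0.64 [268.  226.1] [ 0.528 -0.047  0.   ]
[0.2363886  0.57859736 0.25632793] [102.99660382  89.99517815  80.77077023] 1.1 [-0.07110561 -0.92713185  0.15541159]
```

```bash
python3 - <<'E'
import cv2
a=cv2.imread("pics/scene1.png")[110:270,60:380];b=cv2.imread("pics/top1.png")[110:270,130:400]
cv2.imwrite("pics/s1c.png",cv2.resize(a,None,fx=2.5,fy=2.5,interpolation=3));cv2.imwrite("pics/t1c.png",cv2.resize(b,None,fx=2.9,fy=2.9,interpolation=3))
E
```

```text
(no output)
```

View pics/s1c.png

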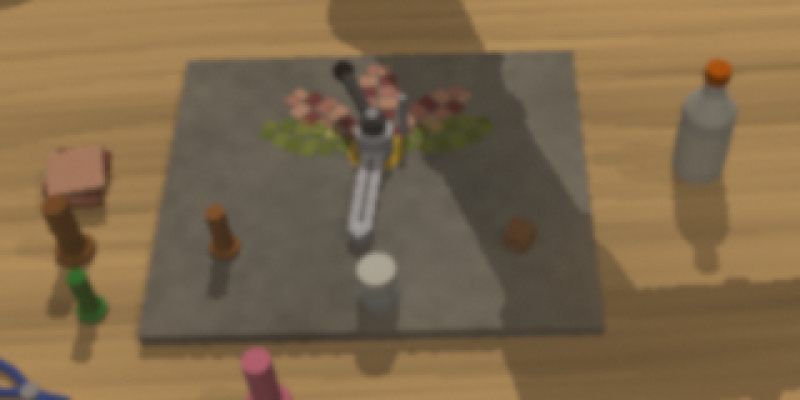

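View pics/t1c.png

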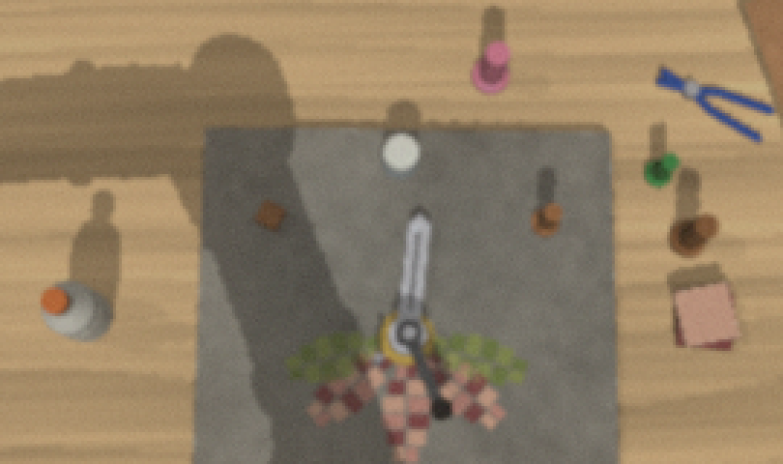

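The scene is clear. The target is the small brown post on the panel to the right (scene ~(150,203), top ~(319,185)). The larger brown one by the tiles and the green and pink ones are decoys. The block is at top ~(223,184). The arm points slightly right, and the knob is at top ~(282,250). I'll refine the positions with depth.

```bash
cat >> h.py <<'E'
def cloud(p):
    h,wd=p["depth"].shape;u,v=np.meshgrid(np.arange(wd),np.arange(h));K=p["K"]
    D=np.array([p["k1"],0,0,0,0.]);q=cv2.undistortPoints(np.stack([u,v],-1).reshape(-1,1,2).astype(float),K,D).reshape(h,wd,2)
    d=p["depth"];P=np.stack([q[...,0]*d,-q[...,1]*d,-d],-1);T=p["cam_to_world"];P=P@T[:3,:3].T+T[:3,3];P[d==0]=np.nan;return P
def box(P,lo,hi):
    m=np.all((P>lo)&(P<hi),-1);return P[m]
E
python3 - <<'E'
from h import *
for n in("top","scene"):
    p=read_camera(n);P=cloud(p);print(n)
    for nm,lo,hi in[("panelz",(.55,-.15,0),(.6,-.1,.04)),("post>.04",(.59,-.25,.035),(.69,-.15,.1)),("posttop",(.59,-.25,.07),(.69,-.15,.1)),("nut",(.5,-.08,.073),(.56,-.02,.1)),("knob",(.43,-.12,.05),(.475,-.05,.09)),("bar1",(.57,-.09,.026),(.6,-.03,.05)),("bar2",(.62,-.1,.026),(.65,-.03,.05)),("block",(.6,.05,.03),(.7,.13,.05)),("jar",(.68,-.1,.05),(.76,0,.09))]:
        q=box(P,lo,hi)
        if len(q):print(nm,len(q),q.mean(0).round(4),q.min(0).round(3),q.max(0).round(3))
    print("posttop px z.078",w(p,(320,182.5),z=.078),w(p,(318,186.2),z=.024)) if n=="top" else print(w(p,(146.8,195),z=.078),w(p,(149.5,208.5),z=.02))
    print(w(p,(270.7,224.5),z=.078) if n=="top" else w(p,(208.5,157.5),z=.078))
E
```

```text
top
panelz 251 [ 0.5744 -0.124   0.0174] [ 0.55  -0.149  0.01 ] [ 0.599 -0.1    0.025]
post>.04 53 [ 0.6472 -0.2029  0.0687] [ 0.64  -0.214  0.037] [ 0.657 -0.195  0.081]
posttop 35 [ 0.6492 -0.2044  0.0772] [ 0.64  -0.214  0.07 ] [ 0.657 -0.196  0.081]
nut 32 [ 0.5249 -0.0489  0.0767] [ 0.502 -0.065  0.073] [ 0.54  -0.02   0.083]
knob 76 [ 0.4554 -0.0799  0.0709] [ 0.439 -0.093  0.059] [ 0.475 -0.067  0.079]
bar1 77 [ 0.5851 -0.0589  0.0353] [ 0.571 -0.073  0.029] [ 0.6   -0.047  0.041]
bar2 77 [ 0.6351 -0.0654  0.0359] [ 0.621 -0.077  0.031] [ 0.65  -0.052  0.042]
block 77 [0.6608 0.0924 0.0384] [0.646 0.078 0.03 ] [0.677 0.11  0.045]
jar 129 [ 0.7187 -0.0485  0.0669] [ 0.701 -0.066  0.054] [ 0.738 -0.032  0.073]
posttop px z.078 [ 0.64934259 -0.20466471  0.078     ] [ 0.6480443  -0.20680897  0.024     ]
[ 0.52616249 -0.05238284  0.078     ]
scene
panelz 270 [ 0.5757 -0.1247  0.0172] [ 0.55  -0.15   0.013] [ 0.599 -0.1    0.023]
post>.04 126 [ 0.6555 -0.2026  0.0628] [ 0.642 -0.213  0.036] [ 0.662 -0.194  0.08 ]
posttop 54 [ 0.6528 -0.2037  0.0762] [ 0.642 -0.213  0.07 ] [ 0.661 -0.195  0.08 ]
nut 28 [ 0.5297 -0.048   0.0763] [ 0.505 -0.062  0.073] [ 0.546 -0.022  0.08 ]
knob 69 [ 0.4593 -0.0804  0.0696] [ 0.444 -0.093  0.057] [ 0.475 -0.068  0.078]
bar1 85 [ 0.5848 -0.0568  0.0349] [ 0.571 -0.07   0.028] [ 0.6   -0.044  0.039]
bar2 96 [ 0.6356 -0.0639  0.0348] [ 0.62  -0.078  0.026] [ 0.65  -0.05   0.039]
block 111 [0.6652 0.0934 0.038 ] [0.646 0.079 0.03 ] [0.679 0.11  0.043]
jar 221 [ 0.7253 -0.0475  0.0651] [ 0.702 -0.066  0.051] [ 0.743 -0.03   0.071]
[ 0.65322305 -0.20045198  0.078     ] [ 0.65071872 -0.20438271  0.02      ]
[ 0.53969281 -0.04991718  0.078     ]
```

```bash
python3 - <<'E'
from h import *
from scipy.spatial.transform import Rotation as Ro
s=read_state();R=Ro.from_euler("xyz",s["tcp_rot"],degrees=True).as_matrix();print(R.round(3));print("yaw of tool y",np.degrees(np.arctan2(R[1,1],R[0,1])),s["time_s"],s["joints"])
pv=np.array([.529,-.05]);po=np.array([.651,-.2035]);print(np.degrees(np.arctan2(*(po-pv)[::-1])),np.linalg.norm(po-pv))
for a in (-7.7,-52):
  for r,off in((.095,.043),(.095,.023)):
    t=np.radians(a);print(a,off,pv+r*np.array([np.cos(t),np.sin(t)])+off*np.array([-np.sin(t),np.cos(t)]))
E
```

```text
[[-0.     0.378  0.926]
 [-0.     0.926 -0.378]
 [-1.    -0.     0.   ]]
yaw of tool y 67.77673114407307 1.2 [-73.66110322  24.89626504   1.431519    90.14035438  -0.66516767
  64.97347502  -4.30441395]
-51.52273443218434 0.19607715318210836
-7.7 0.043 [ 0.62890481 -0.02011641]
-7.7 0.023 [ 0.62622509 -0.03993607]
-52 0.043 [ 0.6213723  -0.09838758]
-52 0.023 [ 0.60561209 -0.11070081]
```

Request:
{"name": "play_rows", "arguments": {"moves": [[0,0,-0.6,0.18,-0.28,0,0],[0,0,-1.0,0.3,-0.45,0,0],[0,0,-1.318,0.393,-0.599,0,0],[0,0,-1.318,0.393,-0.599,0,0],[0,0,-1.318,0.393,-0.599,0,0],[0,0,-1.318,0.393,-0.599,0,0],[0,0,-1.318,0.393,-0.599,0,0],[0,0,-1.318,0.393,-0.599,0,0],[0,0,-1.318,0.393,-0.599,0,0],[0,0,-1.318,0.393,-0.599,0,0],[0,0,-1.318,0.393,-0.599,0,0],[0,0,-1.318,0.393,-0.599,0,0]]}}

```text
time_s: 2.2
position: [0.5114, 0.1589, 0.2567]
tcp_rot: [137.0, 90.0, 39.0]
force: [0.3, 0.5, -0.3]
finger_gap: 0.003
```

Request:
{"name": "play_rows", "arguments": {"moves": [[0,0,0,0.118,-0.179,0,0],[0,0,0,0.118,-0.179,0,0],[0,0,0,0.118,-0.179,0,0],[0,0,0,0.118,-0.179,0,0],[0,0,0,0.118,-0.179,0,0],[0,0,0,0.118,-0.179,0,0],[0,0,0,0.118,-0.179,-0.05,0],[0,0,0,0.118,-0.179,-0.1,0],[0,0,0,0.118,-0.179,-0.13,0],[0,0,0,0.118,-0.179,-0.13,0]]}}

```text
time_s: 3.03
position: [0.6251, -0.0195, 0.1199]
tcp_rot: [-84.0, 89.4, 178.1]
force: [-1.9, 1.3, -0.7]
finger_gap: 0.001
```

```bash
python3 - <<'E'
from h import *
s=read_state();print(s["position"],s["tcp_rot"],s["force"],s["time_s"])
p=read_camera("scene");cv2.imwrite("pics/s2.png",cv2.resize(p["frame"][90:270,60:380,::-1],None,fx=2.5,fy=2.5,interpolation=3))
E
```

```text
[ 0.62512521 -0.01946078  0.11993088] [-83.97307348  89.43632184 178.05312111] [-1.89065375  1.30033212 -0.67873705] 3.0333
```

View pics/s2.png

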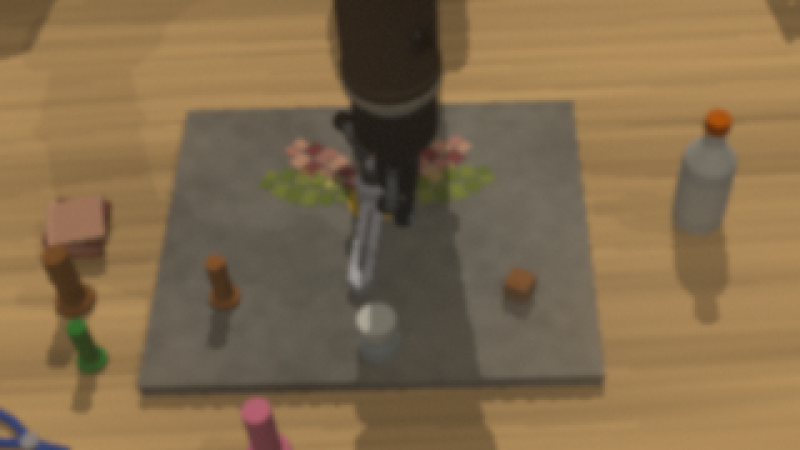

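The picture shows the closed fingertip left of the bar (~(402,215) in the crop), with nothing in the way. I'll descend.

Request:
{"name": "play_rows", "arguments": {"moves": [[0,0,0,0.004,0,-0.03,0],[0,0,0,0.004,0,-0.055,0],[0,0,0,0.004,0,-0.067,0],[0,0,0,0.004,0,-0.067,0],[0,0,0,0.004,0,-0.067,0],[0,0,0,0.004,0,-0.067,0]]}}

```text
time_s: 3.58
position: [0.6319, -0.0199, 0.0579]
tcp_rot: [-84.9, 89.7, 177.1]
force: [-0.2, -0.4, 0.1]
finger_gap: 0.004
```

```bash
python3 - <<'E'
from h import *
s=read_state();print(s["position"],s["tcp_rot"],s["force"])
pv=np.array([.529,-.05]);p0=s["position"][:2]
def row(a,off=.023,r=.095):
    t=np.radians(a);q=pv+r*np.array([np.cos(t),np.sin(t)])+off*np.array([-np.sin(t),np.cos(t)])-p0
    print(a,[0,0,round(np.radians(a+8),3),*q.round(4),0,0])
row(-8,.033);row(-8,.025)
for a in range(-8,-53,-2):row(a)
row(-51.5);row(-51.5,.05)
E
```

```text
[ 0.63187729 -0.0198675   0.05787177] [-84.91859216  89.74105692 177.09956642] [-0.20296084 -0.39015658  0.10670988]
-8 [0, 0, np.float64(0.0), np.float64(-0.0042), np.float64(-0.0107), 0, 0]
-8 [0, 0, np.float64(0.0), np.float64(-0.0053), np.float64(-0.0186), 0, 0]
-8 [0, 0, np.float64(0.0), np.float64(-0.0056), np.float64(-0.0206), 0, 0]
-10 [0, 0, np.float64(-0.035), np.float64(-0.0053), np.float64(-0.024), 0, 0]
-12 [0, 0, np.float64(-0.07), np.float64(-0.0052), np.float64(-0.0274), 0, 0]
-14 [0, 0, np.float64(-0.105), np.float64(-0.0051), np.float64(-0.0308), 0, 0]
-16 [0, 0, np.float64(-0.14), np.float64(-0.0052), np.float64(-0.0342), 0, 0]
-18 [0, 0, np.float64(-0.175), np.float64(-0.0054), np.float64(-0.0376), 0, 0]
-20 [0, 0, np.float64(-0.209), np.float64(-0.0057), np.float64(-0.041), 0, 0]
-22 [0, 0, np.float64(-0.244), np.float64(-0.0062), np.float64(-0.0444), 0, 0]
-24 [0, 0, np.float64(-0.279), np.float64(-0.0067), np.float64(-0.0478), 0, 0]
-26 [0, 0, np.float64(-0.314), np.float64(-0.0074), np.float64(-0.0511), 0, 0]
-28 [0, 0, np.float64(-0.349), np.float64(-0.0082),
[... 436 characters left out ...]
float64(-0.559), np.float64(-0.0153), np.float64(-0.0736), 0, 0]
-42 [0, 0, np.float64(-0.593), np.float64(-0.0169), np.float64(-0.0766), 0, 0]
-44 [0, 0, np.float64(-0.628), np.float64(-0.0186), np.float64(-0.0796), 0, 0]
-46 [0, 0, np.float64(-0.663), np.float64(-0.0203), np.float64(-0.0825), 0, 0]
-48 [0, 0, np.float64(-0.698), np.float64(-0.0222), np.float64(-0.0853), 0, 0]
-50 [0, 0, np.float64(-0.733), np.float64(-0.0242), np.float64(-0.0881), 0, 0]
-52 [0, 0, np.float64(-0.768), np.float64(-0.0263), np.float64(-0.0908), 0, 0]
-51.5 [0, 0, np.float64(-0.759), np.float64(-0.0257), np.float64(-0.0902), 0, 0]
-51.5 [0, 0, np.float64(-0.759), np.float64(-0.0046), np.float64(-0.0734), 0, 0]
```

Request:
{"name": "play_rows", "arguments": {"moves": [[0,0,0,-0.004,0,-0.006,0],[0,0,0,-0.004,-0.01,-0.006,0],[0,0,0,-0.0053,-0.014,-0.006,0],[0,0,0,-0.0056,-0.018,-0.006,0],[0,0,0,-0.0056,-0.0206,-0.006,0],[0,0,-0.035,-0.0053,-0.024,-0.006,0],[0,0,-0.07,-0.0052,-0.0274,-0.006,0],[0,0,-0.105,-0.0051,-0.0308,-0.006,0],[0,0,-0.14,-0.0052,-0.0342,-0.006,0],[0,0,-0.175,-0.0054,-0.0376,-0.006,0],[0,0,-0.209,-0.0057,-0.041,-0.006,0],[0,0,-0.244,-0.0062,-0.0444,-0.006,0]]}}

```text
time_s: 4.58
position: [0.626, -0.0645, 0.052]
tcp_rot: [-85.9, 89.8, 162.0]
force: [2.2, 1.9, 0.8]
finger_gap: 0.001
```

```bash
cat >> h.py <<'E'
pv=np.array([.529,-.05])
def barang(show=None):
    for n in("top","scene"):
        p=read_camera(n);P=cloud(p);f=p["frame"].astype(int)
        if show: cv2.imwrite(f"pics/{show}_{n}.png",cv2.resize(p["frame"][90:270,60:400,::-1],None,fx=2.3,fy=2.3,interpolation=3))
        d=P[...,:2]-pv;r=np.hypot(d[...,0],d[...,1]);a=np.degrees(np.arctan2(d[...,1],d[...,0]))
        for lo,hi in((.04,.06),(.06,.08),(.08,.1),(.1,.12)):
            m=(P[...,2]>.028)&(P[...,2]<.043)&(r>lo)&(r<hi)&(a<15)&(a>-80)&(f.mean(-1)>75)
            q=d[m]
            if len(q)>5:
                c=q.mean(0);print(n,lo,len(q),c.round(4),"ang",np.degrees(np.arctan2(c[1],c[0])).round(1))
E
python3 - <<'E'
from h import *
s=read_state();print(s["position"],s["force"],s["tcp_rot"]);barang()
p0=s["position"][:2];y0=s["tcp_rot"][2]-s["tcp_rot"][0]+90
y0=(y0+180)%360-180;print(y0)
for a in list(range(-26,-53,-2)):
    t=np.radians(a);q=pv+.095*np.array([np.cos(t),np.sin(t)])+.023*np.array([-np.sin(t),np.cos(t)])-p0
    print(a,round(np.radians(a-y0),3),*q.round(4))
E
```

```text
[ 0.62602857 -0.06454352  0.05197015] [2.21708534 1.90850045 0.78702014] [-85.88985378  89.78035647 161.95748366]
scene 0.1 53 [ 0.1045 -0.0402] ang -21.0
-22.152662554084372
-26 -0.067 -0.0016 -0.0064
-28 -0.102 -0.0024 -0.0097
-30 -0.137 -0.0033 -0.013
-32 -0.172 -0.0043 -0.0163
-34 -0.207 -0.0054 -0.0195
-36 -0.242 -0.0067 -0.0227
-38 -0.277 -0.008 -0.0258
-40 -0.311 -0.0095 -0.0289
-42 -0.346 -0.011 -0.0319
-44 -0.381 -0.0127 -0.0349
-46 -0.416 -0.0145 -0.0378
-48 -0.451 -0.0164 -0.0407
-50 -0.486 -0.0183 -0.0434
-52 -0.521 -0.0204 -0.0462
```

Request:
{"name": "play_rows", "arguments": {"moves": [[0,0,-0.067,-0.0016,-0.0064,0,0],[0,0,-0.102,-0.0024,-0.0097,0,0],[0,0,-0.137,-0.0033,-0.013,0,0],[0,0,-0.172,-0.0043,-0.0163,0,0],[0,0,-0.207,-0.0054,-0.0195,0,0],[0,0,-0.242,-0.0067,-0.0227,0,0],[0,0,-0.277,-0.008,-0.0258,0,0],[0,0,-0.311,-0.0095,-0.0289,0,0],[0,0,-0.346,-0.011,-0.0319,0,0],[0,0,-0.381,-0.0127,-0.0349,0,0],[0,0,-0.416,-0.0145,-0.0378,0,0],[0,0,-0.416,-0.0145,-0.0378,0,0]]}}

```text
time_s: 5.68
position: [0.6105, -0.1041, 0.0519]
tcp_rot: [-64.7, 89.7, 159.1]
force: [-0.9, 0.1, -0.8]
finger_gap: 0.002
```

```bash
python3 - <<'E'
from h import *
s=read_state();print(s["position"],s["force"],s["tcp_rot"]);barang("p3")
p0=s["position"][:2];y0=s["tcp_rot"][2]-s["tcp_rot"][0]+90
y0=(y0+180)%360-180;print(y0)
for a in np.arange(-45,-54,-1):
    t=np.radians(a);q=pv+.095*np.array([np.cos(t),np.sin(t)])+.023*np.array([-np.sin(t),np.cos(t)])-p0
    print(a,round(np.radians(a-y0),3),*q.round(4))
E
```

```text
[ 0.61050455 -0.10405421  0.05190175] [-0.86910195  0.08589895 -0.76700976] [-64.71480597  89.74315915 159.08416096]
scene 0.04 18 [ 0.0413 -0.0272] ang -33.3
scene 0.1 24 [ 0.0838 -0.0791] ang -43.4
-46.20103306446924
-45 0.021 0.0019 0.0031
-46 0.004 0.001 0.0017
-47 -0.014 0.0001 0.0003
-48 -0.031 -0.0008 -0.0012
-49 -0.049 -0.0018 -0.0026
-50 -0.066 -0.0028 -0.0039
-51 -0.084 -0.0038 -0.0053
-52 -0.101 -0.0049 -0.0066
-53 -0.119 -0.006 -0.008
```

View pics/p3_scene.png

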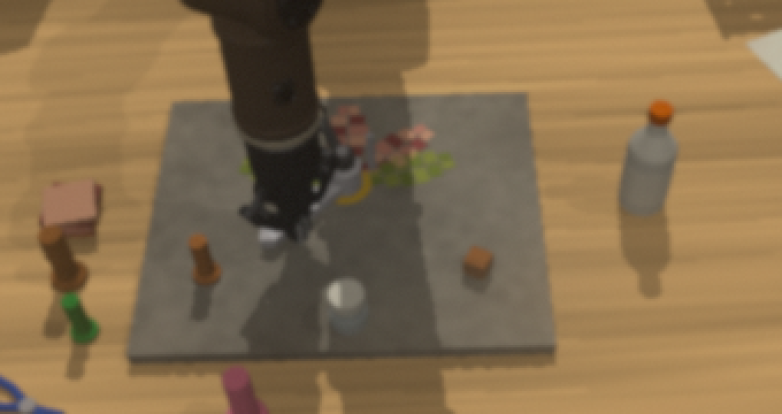

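The arm follows, but the wrist hides the bar. I'll back off to measure it.

Request:
{"name": "play_rows", "arguments": {"moves": [[0,0,0,0.01,0.01,0,0],[0,0,0,0.02,0.02,0,0],[0,0,0,0.02,0.02,0.03,0],[0,0,0,0.02,0.03,0.07,0],[0,0,0,0.01,0.07,0.11,0],[0,0,0,-0.01,0.11,0.11,0],[0,0,0,-0.03,0.15,0.11,0],[0,0,0,-0.05,0.19,0.11,0],[0,0,0,-0.07,0.23,0.11,0],[0,0,0,-0.07,0.23,0.11,0],[0,0,0,-0.07,0.23,0.11,0]]}}

```text
time_s: 6.7
position: [0.5382, 0.1353, 0.1613]
tcp_rot: [-79.7, 89.5, 145.0]
force: [0.3, 0.2, 0.2]
finger_gap: -0.0
```

```bash
python3 - <<'E'
from h import *
s=read_state();print(s["position"],s["force"],s["tcp_rot"],s["time_s"]);barang("p4")
for n in("top","scene"):
    p=read_camera(n);print(n);survey(p,["rule_pivot","rule_tip","post_mid","lever_knob"])
    P=cloud(p);q=box(P,(.59,-.25,.07),(.69,-.15,.1));print("posttop",q.mean(0),len(q))
E
```

```text
[0.53815022 0.13534832 0.16129789] [0.3239802 0.163099  0.2018986] [-79.65177223  89.48569057 144.97636408] 6.7
top 0.04 50 [ 0.0332 -0.0369] ang -48.1
top 0.06 50 [ 0.0468 -0.0517] ang -47.9
top 0.08 51 [ 0.0609 -0.0661] ang -47.4
top 0.1 50 [ 0.0745 -0.081 ] ang -47.4
scene 0.04 63 [ 0.0359 -0.0341] ang -43.6
scene 0.06 65 [ 0.05   -0.0483] ang -44.0
scene 0.08 66 [ 0.0638 -0.0633] ang -44.8
scene 0.1 65 [ 0.0775 -0.0778] ang -45.1
top
rule_pivot 0.77 [269.8 227.4] [ 0.522 -0.051  0.029]
rule_tip 0.85 [297.7 194. ] [ 0.624 -0.141  0.029]
post_mid 0.62 [299.  130.7] [ 0.823 -0.152  0.048]
post_mid 0.56 [320.4 187.4] [ 0.64  -0.21   0.048]
post_mid 0.49 [368.5 189.5] [ 0.63  -0.359  0.048]
post_mid 0.39 [357.6 165.6] [ 0.706 -0.33   0.048]
lever_knob 0.49 [282.7 250.9] [ 0.448 -0.086  0.064]
posttop [ 0.64884014 -0.20423777  0.07725252] 35
scene
rule_pivot 0.62 [212.7 168.7] [ 0.535 -0.042  0.029]
rule_tip 0.92 [171.8 194.8] [ 0.617 -0.148  0.029]
post_mid 0.95 [ 83.4 199.6] [ 0.633 -0.367  0.048]
post_mid 0.95 [165.7 263.4] [ 0.828 -0.15   0.048]
post_mid 0.61 [ 93.4 225.8] [ 0.715 -0.33   0.048]
post_mid 0.55 [155.3 203.8] [ 0.658 -0.184  0.048]
lever_knob 0.54 [199.9 136.2] [ 0.445 -0.074  0.064]
posttop [ 0.65288108 -0.20365581  0.07629804] 53
```

View pics/p4_top.png

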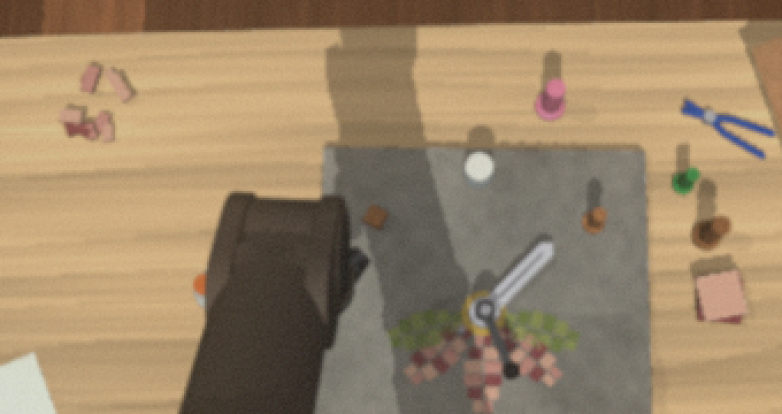

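Relative to the post, the line misses by about 17–18 mm in both cameras (bar ≈ -46.8°, wanted ≈ -51.8°). I'll push 5° more.

Request:
{"name": "play_rows", "arguments": {"moves": [[0,0,0,0.015,-0.04,0,0],[0,0,-0.02,0.03,-0.08,0,0],[0,0,-0.04,0.045,-0.12,0,0],[0,0,-0.06,0.06,-0.155,0,0],[0,0,-0.08,0.075,-0.19,0,0],[0,0,-0.08,0.089,-0.222,0,0],[0,0,-0.08,0.089,-0.222,-0.035,0],[0,0,-0.08,0.089,-0.222,-0.07,0],[0,0,-0.08,0.089,-0.222,-0.1,0],[0,0,-0.08,0.089,-0.222,-0.109,0],[0,0,-0.08,0.089,-0.222,-0.109,0],[0,0,-0.08,0.089,-0.222,-0.109,0]]}}

```text
time_s: 8.3
position: [0.63, -0.0963, 0.0535]
tcp_rot: [-62.1, 89.7, 157.3]
force: [0.1, -0.5, 0.6]
finger_gap: -0.001
```

Request:
{"name": "play_rows", "arguments": {"moves": [[0,0,0,-0.006,-0.003,-0.001,0],[0,0,0,-0.01,-0.006,-0.001,0],[0,0,0,-0.013,-0.0075,-0.001,0],[0,0,0,-0.016,-0.009,-0.001,0],[0,0,0,-0.018,-0.0102,-0.001,0],[0,0,0,-0.02,-0.0115,-0.001,0],[0,0,0,-0.0215,-0.0122,-0.001,0],[0,0,0,-0.0225,-0.0127,-0.001,0],[0,0,0,-0.0233,-0.0131,-0.001,0],[0,0,0,-0.0233,-0.0131,-0.001,0]]}}

```text
time_s: 9.13
position: [0.6067, -0.1094, 0.0525]
tcp_rot: [-63.1, 89.7, 156.2]
force: [1.0, 0.8, 1.2]
finger_gap: 0.004
```

Request:
{"name": "play_rows", "arguments": {"moves": [[0,0,0,-0.0006,-0.0005,0,0],[0,0,0,-0.0011,-0.0009,0,0],[0,0,0,-0.0011,-0.0009,0,0],[0,0,0,-0.0011,-0.0009,0,0]]}}

```text
time_s: 9.47
position: [0.6056, -0.1103, 0.0525]
tcp_rot: [-61.6, 89.7, 157.8]
force: [2.6, 0.1, -0.1]
finger_gap: -0.005
```

Request:
{"name": "play_rows", "arguments": {"moves": [[0,0,0,0.01,0.01,0,0],[0,0,0,0.02,0.02,0,0],[0,0,0,0.02,0.02,0.03,0],[0,0,0,0.02,0.03,0.07,0],[0,0,0,0.01,0.07,0.11,0],[0,0,0,-0.01,0.11,0.11,0],[0,0,0,-0.03,0.15,0.11,0],[0,0,0,-0.05,0.19,0.11,0],[0,0,0,-0.07,0.23,0.11,0],[0,0,0,-0.07,0.23,0.11,0],[0,0,0,-0.07,0.23,0.11,0]]}}

```text
time_s: 10.38
position: [0.533, 0.128, 0.1618]
tcp_rot: [-70.8, 89.5, 149.1]
force: [-0.2, -0.1, 0.6]
finger_gap: -0.002
```

```bash
cat >> h.py <<'E'
def offs():
    for n in("top","scene"):
        p=read_camera(n);P=cloud(p);f=p["frame"].astype(int).mean(-1)
        d=P[...,:2]-pv;r=np.hypot(d[...,0],d[...,1]);a=np.degrees(np.arctan2(d[...,1],d[...,0]))
        m=(P[...,2]>.028)&(P[...,2]<.043)&(r>.035)&(r<.118)&(a<15)&(a>-80)&(f>75)
        q=P[m][:,:2];c=q.mean(0);u=np.linalg.svd(q-c)[2][0];u*=np.sign(u[0])
        t=box(P,(.59,-.25,.07),(.69,-.15,.1)).mean(0)[:2]
        cr=lambda v:u[0]*v[1]-u[1]*v[0]
        print(n,"bar",np.degrees(np.arctan2(u[1],u[0])).round(2),"post y",cr(t-c).round(4),"from pivot line",np.round(np.degrees(np.arctan2(*(c-pv)[::-1])),2),"pivot off",cr(pv-c).round(4),"post ang",np.degrees(np.arctan2(*(t-pv)[::-1])).round(2))
        k=box(P,(.43,-.12,.05),(.475,.06,.09));print(" knob",k.mean(0).round(4))
E
python3 - <<'E'
from h import *
offs();s=read_state();print(s["position"],s["tcp_rot"],s["time_s"])
E
```

```text
top bar -51.15 post y -0.0025 from pivot line -51.78 pivot off 0.0008 post ang -52.14
 knob [ 0.4558 -0.0797  0.0706]
scene bar -50.58 post y -0.0038 from pivot line -49.17 pivot off -0.0019 post ang -51.14
 knob [ 0.4595 -0.0801  0.0692]
[0.53546376 0.1222312  0.16247696] [-62.21879869  89.70803466 157.38778924] 10.4833
```

The arm line misses the post by only about 3 mm in both cameras. Next is the lever.

Request:
{"name": "play_rows", "arguments": {"moves": [[0,0,0.12,-0.005,-0.025,0,0],[0,0,0.24,-0.01,-0.05,0,0],[0,0,0.36,-0.015,-0.075,0,0],[0,0,0.48,-0.02,-0.1,0,0],[0,0,0.6,-0.025,-0.125,0,0],[0,0,0.72,-0.03,-0.15,0,0],[0,0,0.84,-0.035,-0.175,0,0],[0,0,0.96,-0.04,-0.2,0,0],[0,0,1.08,-0.04,-0.2245,0,0],[0,0,1.2,-0.04,-0.2245,0,0],[0,0,1.28,-0.04,-0.2245,0,0],[0,0,1.28,-0.04,-0.2245,0,0]]}}

```text
time_s: 11.48
position: [0.4958, -0.1045, 0.1627]
tcp_rot: [-55.2, 89.7, -122.2]
force: [0.4, 0.5, -0.5]
finger_gap: -0.0
```

```bash
python3 - <<'E'
from h import *
s=read_state();print(s["position"],s["tcp_rot"],(s["tcp_rot"][2]-s["tcp_rot"][0]+90+180)%360-180,s["joints"])
p=read_camera("scene");cv2.imwrite("pics/s5.png",cv2.resize(p["frame"][90:270,60:380,::-1],None,fx=2.5,fy=2.5,interpolation=3))
E
```

```text
[ 0.49575341 -0.10445728  0.16266429] [ -55.17628161   89.69187645 -122.23828895] 22.93799266442616 [-13.26808768  20.94737522  24.65003396 114.45233415 -11.36145356
  47.0476247   40.68166319]
```

View pics/s5.png

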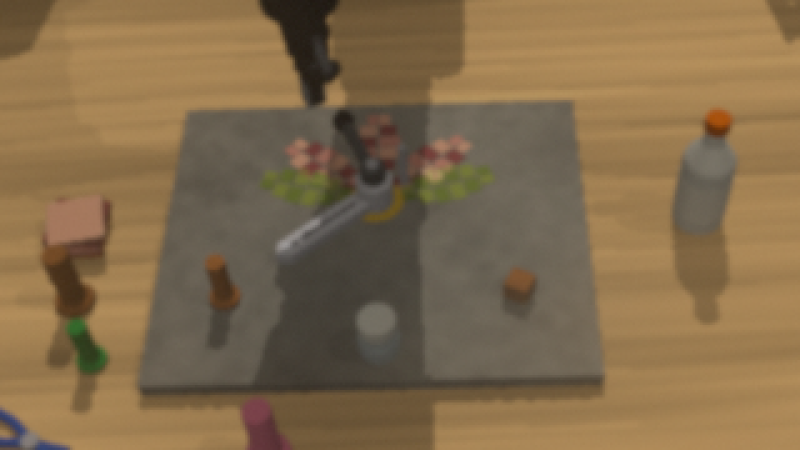

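The picture shows the bar pointing at the post, and the fingertip hovering on the right of the lever. I'll descend beside it.

Request:
{"name": "play_rows", "arguments": {"moves": [[0,0,0,0,0,-0.03,0],[0,0,0,0,0,-0.06,0],[0,0,0,0,0,-0.08,0],[0,0,0,0,0,-0.082,0],[0,0,0,0,0,-0.082,0],[0,0,0,0,0,-0.082,0]]}}

```text
time_s: 12.03
position: [0.4964, -0.1041, 0.0814]
tcp_rot: [-49.5, 89.7, -116.9]
force: [0.0, 0.3, 0.9]
finger_gap: -0.001
```

```bash
python3 - <<'E'
from h import *
s=read_state();y0=(s["tcp_rot"][2]-s["tcp_rot"][0]+90)%360;print(s["position"],y0,s["force"])
p0=s["position"][:2]
for a,off in [(203,.025),(203,.021)]+[(x,.017) for x in np.arange(203,142,-2.5)]:
    t=np.radians(a);q=pv+.052*np.array([np.cos(t),np.sin(t)])+off*np.array([-np.sin(t),np.cos(t)])-p0
    print(a,round(np.radians(a-180-y0),3),*q.round(4))
E
```

```text
[ 0.49640536 -0.10413128  0.08136846] 22.611556341063903 [0.02003931 0.32497059 0.90514778]
203 0.007 -0.0055 0.0108
203 0.007 -0.0071 0.0145
203.0 0.007 -0.0086 0.0182
200.5 -0.037 -0.0102 0.02
198.0 -0.08 -0.0116 0.0219
195.5 -0.124 -0.013 0.0239
193.0 -0.168 -0.0142 0.0259
190.5 -0.211 -0.0154 0.0279
188.0 -0.255 -0.0165 0.0301
185.5 -0.299 -0.0175 0.0322
183.0 -0.342 -0.0184 0.0344
180.5 -0.386 -0.0193 0.0367
178.0 -0.43 -0.02 0.039
175.5 -0.473 -0.0206 0.0413
173.0 -0.517 -0.0211 0.0436
170.5 -0.56 -0.0215 0.0459
168.0 -0.604 -0.0218 0.0483
165.5 -0.648 -0.022 0.0507
163.0 -0.691 -0.0221 0.0531
160.5 -0.735 -0.0221 0.0555
158.0 -0.779 -0.022 0.0578
155.5 -0.822 -0.0218 0.0602
153.0 -0.866 -0.0215 0.0626
150.5 -0.91 -0.021 0.0649
148.0 -0.953 -0.0205 0.0673
145.5 -0.997 -0.0199 0.0696
143.0 -1.04 -0.0192 0.0718
```

Request:
{"name": "play_rows", "arguments": {"moves": [[0,0,0,-0.0055,0.0108,0,0],[0,0,0,-0.0071,0.0145,0,0],[0,0,0,-0.0086,0.0182,0,0],[0,0,-0.037,-0.0102,0.02,0,0],[0,0,-0.08,-0.0116,0.0219,0,0],[0,0,-0.124,-0.013,0.0239,0,0],[0,0,-0.168,-0.0142,0.0259,0,0],[0,0,-0.211,-0.0154,0.0279,0,0],[0,0,-0.255,-0.0165,0.0301,0,0],[0,0,-0.299,-0.0175,0.0322,0,0],[0,0,-0.342,-0.0184,0.0344,0,0],[0,0,-0.386,-0.0193,0.0367,0,0]]}}

```text
time_s: 13.03
position: [0.4781, -0.0676, 0.0823]
tcp_rot: [-13.0, 89.8, -102.6]
force: [1.9, -3.5, 1.1]
finger_gap: 0.002
```

```bash
python3 - <<'E'
from h import *
s=read_state();y0=(s["tcp_rot"][2]-s["tcp_rot"][0]+90+180)%360-180;print(s["position"],y0,s["force"])
p=read_camera("scene");k=box(cloud(p),(.43,-.12,.05),(.47,.06,.09));print(k.mean(0) if len(k) else 0,len(k))
p0=s["position"][:2]
for x in np.arange(178,142,-2.5):
    t=np.radians(x);q=pv+.052*np.array([np.cos(t),np.sin(t)])+.017*np.array([-np.sin(t),np.cos(t)])-p0
    print(x,round(np.radians(x-180-y0),3),*q.round(4))
E
```

```text
[ 0.478148   -0.06763622  0.08234917] 0.35187324025309863 [ 1.93160147 -3.54521241  1.07381699]
[ 0.45427528 -0.04665393  0.07059995] 56
178.0 -0.041 -0.0017 0.0025
175.5 -0.085 -0.0023 0.0048
173.0 -0.128 -0.0028 0.0071
170.5 -0.172 -0.0032 0.0095
168.0 -0.216 -0.0035 0.0118
165.5 -0.259 -0.0037 0.0142
163.0 -0.303 -0.0038 0.0166
160.5 -0.346 -0.0038 0.019
158.0 -0.39 -0.0037 0.0214
155.5 -0.434 -0.0035 0.0237
153.0 -0.477 -0.0032 0.0261
150.5 -0.521 -0.0028 0.0284
148.0 -0.565 -0.0023 0.0308
145.5 -0.608 -0.0016 0.0331
143.0 -0.652 -0.0009 0.0354
```

The lever is following with about 4 N. Next I'll go to about 153°, just short of the stop (≈146°).

Request:
{"name": "play_rows", "arguments": {"moves": [[0,0,-0.041,-0.0017,0.0025,0,0],[0,0,-0.085,-0.0023,0.0048,0,0],[0,0,-0.128,-0.0028,0.0071,0,0],[0,0,-0.172,-0.0032,0.0095,0,0],[0,0,-0.216,-0.0035,0.0118,0,0],[0,0,-0.259,-0.0037,0.0142,0,0],[0,0,-0.303,-0.0038,0.0166,0,0],[0,0,-0.346,-0.0038,0.019,0,0],[0,0,-0.39,-0.0037,0.0214,0,0],[0,0,-0.434,-0.0035,0.0237,0,0],[0,0,-0.477,-0.0032,0.0261,0,0],[0,0,-0.477,-0.0032,0.0261,0,0]]}}

```text
time_s: 14.08
position: [0.4749, -0.0405, 0.0826]
tcp_rot: [-12.4, 89.8, -129.6]
force: [0.5, -0.8, 0.9]
finger_gap: -0.0
```

```bash
python3 - <<'E'
from h import *
s=read_state();y0=(s["tcp_rot"][2]-s["tcp_rot"][0]+90+180)%360-180;print(s["position"],y0,s["force"],s["joints"])
p0=s["position"][:2]
for x in np.arange(152,142,-1):
    t=np.radians(x);q=pv+.052*np.array([np.cos(t),np.sin(t)])+.017*np.array([-np.sin(t),np.cos(t)])-p0
    print(x,round(np.radians(x-180-y0),3),*q.round(4))
E
```

```text
[ 0.47493826 -0.04053719  0.08263383] -27.16486706778096 [ 0.46572513 -0.75119343  0.91585222] [-2.83463363e+01  2.84489181e+01  3.60538529e+01  1.23156791e+02
 -2.77664870e+01  3.65937116e+01  5.77583450e-02]
152 -0.015 0.0002 -0.0001
151 -0.032 0.0003 0.0009
150 -0.049 0.0005 0.0018
149 -0.067 0.0007 0.0027
148 -0.084 0.001 0.0037
147 -0.102 0.0012 0.0046
146 -0.119 0.0014 0.0055
145 -0.137 0.0017 0.0064
144 -0.154 0.002 0.0073
143 -0.172 0.0023 0.0083
```

Request:
{"name": "play_rows", "arguments": {"moves": [[0,0,-0.049,0.0005,0.0018,0,0],[0,0,-0.067,0.0007,0.0027,0,0],[0,0,-0.084,0.001,0.0037,0,0],[0,0,-0.102,0.0012,0.0046,0,0],[0,0,-0.102,0.0012,0.0046,0,0]]}}

```text
time_s: 14.5
position: [0.476, -0.0357, 0.0827]
tcp_rot: [-18.0, 89.8, -141.0]
force: [-1.6, -1.6, 1.4]
finger_gap: -0.0
```

Request:
{"name": "play_rows", "arguments": {"moves": [[0,0,-0.01,0.0001,0.0005,0,0],[0,0,-0.02,0.0003,0.001,0,0],[0,0,-0.02,0.0003,0.001,0,0]]}}

```text
time_s: 14.75
position: [0.4761, -0.035, 0.0827]
tcp_rot: [-17.0, 89.8, -141.2]
force: [-1.6, -3.2, 1.9]
finger_gap: -0.001
```

Request:
{"name": "play_rows", "arguments": {"moves": [[0,0,-0.01,0.0001,0.0005,0,0],[0,0,-0.02,0.0003,0.001,0,0],[0,0,-0.02,0.0003,0.001,0,0]]}}

```text
time_s: 15.0
position: [0.476, -0.0348, 0.0826]
tcp_rot: [-14.4, 89.7, -139.9]
force: [-2.7, -6.0, 3.2]
finger_gap: -0.001
```

The force is rising (6 N) while the position stalls, so the lever is at its stop. I'll back off, lift away and check.

Request:
{"name": "play_rows", "arguments": {"moves": [[0,0,0,-0.006,-0.008,0,0],[0,0,0,-0.014,-0.02,0,0],[0,0,0,-0.014,-0.02,0.03,0],[0,0,0,-0.014,-0.02,0.06,0],[0,0,0,-0.014,-0.02,0.1,0],[0,0,0,-0.02,0.02,0.12,0],[0,0,0,-0.02,0.06,0.12,0],[0,0,0,-0.02,0.1,0.12,0],[0,0,0,-0.02,0.14,0.12,0],[0,0,0,-0.02,0.18,0.12,0],[0,0,0,-0.02,0.18,0.12,0],[0,0,0,-0.02,0.18,0.12,0]]}}

```text
time_s: 16.0
position: [0.4555, 0.1479, 0.2024]
tcp_rot: [-20.6, 89.7, -145.7]
force: [-0.2, -0.6, 0.3]
finger_gap: 0.004
```

```bash
python3 - <<'E'
from h import *
s=read_state();print(s["position"],s["force"],s["time_s"])
offs();barang("p6")
for n in("top","scene"):
    p=read_camera(n);P=cloud(p);print(n)
    for nm,lo,hi in[("posttop",(.59,-.25,.07),(.69,-.15,.1)),("knob",(.42,-.06,.055),(.475,.04,.09)),("block",(.6,.05,.03),(.7,.13,.05)),("jar",(.68,-.1,.05),(.76,0,.09))]:
        q=box(P,lo,hi)
        if len(q):print(nm,len(q),q.mean(0).round(4),np.degrees(np.arctan2(*(q.mean(0)[:2]-pv)[::-1])).round(1) if nm=="knob" else "")
    survey(p,["lever_knob","glue_mid","tiles_mid"])
E
```

```text
[0.45552693 0.14787157 0.20240034] [-0.19058411 -0.58214759  0.34748958] 16.0
top bar -51.2 post y -0.0024 from pivot line -51.81 pivot off 0.0008 post ang -52.14
 knob [ 0.4616 -0.0037  0.0711]
scene bar -50.58 post y -0.0043 from pivot line -49.17 pivot off -0.0019 post ang -51.27
 knob [ 0.4667 -0.0011  0.0696]
top 0.04 53 [ 0.03  -0.039] ang -52.5
top 0.06 50 [ 0.0432 -0.0547] ang -51.7
top 0.08 51 [ 0.0555 -0.0704] ang -51.7
top 0.1 52 [ 0.0684 -0.0864] ang -51.6
scene 0.04 60 [ 0.0331 -0.0371] ang -48.2
scene 0.06 64 [ 0.0454 -0.0523] ang -49.1
scene 0.08 62 [ 0.058  -0.0678] ang -49.4
scene 0.1 64 [ 0.0709 -0.0834] ang -49.7
top
posttop 36 [ 0.6491 -0.2045  0.0773] 
knob 62 [ 0.4616 -0.0036  0.0711] 145.5
block 74 [0.661  0.0926 0.0389] 
jar 128 [ 0.7186 -0.0486  0.0668] 
lever_knob 0.68 [257.4 243.9] [ 0.471 -0.012  0.064]
glue_mid 0.61 [153.7 216.8] [0.556 0.296 0.075]
tiles_mid 0.9 [371.6 220.3] [ 0.537 -0.371  0.016]
scene
posttop 53 [ 0.653  -0.2036  0.0767] 
knob 65 [ 0.4665 -0.0012  0.0689] 142.0
block 111 [0.6655 0.0934 0.0383] 
jar 220 [ 0.7254 -0.0475  0.0653] 
lever_knob 0.81 [228.5 138.2] [0.459 0.004 0.064]
lever_knob 0.49 [269.7 207.6] [0.7   0.094 0.064]
glue_mid 0.64 [342.  155.3] [0.553 0.295 0.075]
tiles_mid 0.57 [ 86.5 183.8] [ 0.554 -0.381  0.016]
tiles_mid 0.54 [211.4 157.8] [ 0.483 -0.046  0.016]
```

View pics/p6_top.png

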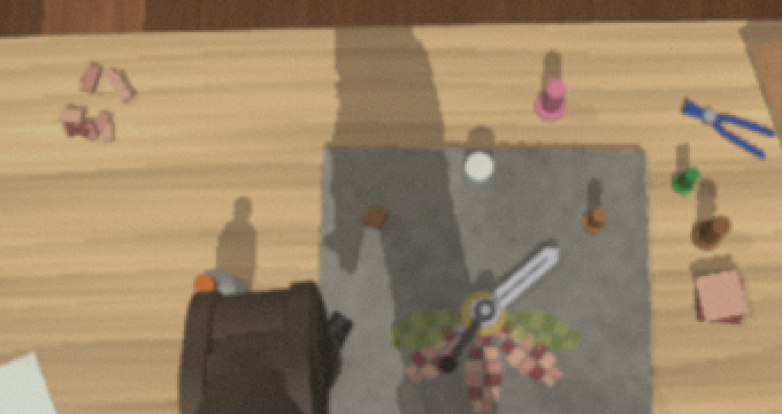

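```bash
python3 -c "from station import *;print(sign_off())"
```

```text
the job is handed in; nothing more can be done
None
```

The layout arm now points at the small brown post on the panel, and the clamp lever is round at its stop. I handed the job in at about 16 s of the 51 s allowed. I only pushed, with the gripper closed.

- **Arm:** In the final check the line along it passes 2.4 mm (top camera) and 4.3 mm (scene camera) from the post's centre; the limit is 10 mm. It did not shift while I pushed the lever.
- **Lever:** I pushed it clockwise until the force rose to about 7 N while the fingertip stopped moving. The knob then measured 145.5° (top) and 142° (scene), against about 146° expected at the stop.
- **Other objects:** By depth, the post, block and jar are within about 1 mm of where they stood. I checked the glue bottle and tile stack only with the recognition network. Its readings are within about 10 mm of the first ones, which is its usual scatter, and I never touched either one.
- **Robot:** It ended clear of everything, with no contact force showing.

The two cameras disagreed by about 2 mm in position and up to 3.5° on the knob angle. No check failed.

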